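# Hang the square clay tamper on the drop-latch peg

## Task

Hang the clay tamper with the square foot on the latch peg: push its steel eye over the end of the peg so that the eye lifts the hanging flap and goes right past it, and the flap drops shut behind it. Leave the tamper hanging freely from the peg by its eye, and leave the round-footed tamper standing where it is.

Things in the scene. Friction and masses are not known exactly. Their poses are not given: they have to be found in the camera images.
- square_eye (a point): Tamper to hang (0.35 kg +-30%, loose): SQUARE wooden foot 64x64x20 mm, stem, upright closed steel ring (eye: hole 50 mm, outside 70, bar 10), wooden grip on top 22 (x) by 26 mm (y). Point: eye's centre, 77 mm over the underside; grip spans 33 to 77 mm above it: hold its upper half, fingers on the y sides. z up, x through the hole, y in the ring's plane; same if turned half round.
- round_eye (a point): The same point on the other tamper, alike but with a ROUND foot 68 mm across. Not to be disturbed. The two tampers may stand in either order.
- flap_pivot (a point): Flap pivot at the latch peg's free tip, on the peg axis, 128 mm over the table. Peg: level bar, 14 mm thick, ends 7 mm before the pivot; z up, +x along it to its fixed post, 140 mm away; nothing rises above it; foot plate 110x110x10 mm. An eye goes on along +x, its centre about 6 mm below the axis: flap falls behind it 55 mm past the pivot; lower it at 65 to 80. Hanging: 18 mm below the axis.
- flap (a joint): Angle of the 40 g aluminium flap, 14 mm wide, 4 mm thick, that hangs 54 mm down from the pivot. 0: hanging straight down (shut); grows to 1.4 rad as its lower end is swung up towards the post by the lower edge of an eye passing under it; a stop bars the outward swing; it falls back by its own weight.
There are look-alikes about, which are no part of the job. What is shaped like the part that bears square_eye but pink or turquoise is not meant.

How it is judged (in metres and radians):
On the way:
1. the eye, around the peg, lifts the flap (value of joint flap above 0.3 rad and distance between square_eye and flap_pivot below 0.12 m).
At the end, for the whole second after the job is handed in: The square-footed tamper hangs by its eye on the peg between flap and post (eye centre 5 to 130 mm past the pivot, within 20 mm to either side, 8 to 28 mm below the peg axis, upright within 20 degrees), and the flap hangs shut (below 0.15 rad) on the tip side of the eye (x of square_eye in the frame of flap_pivot between 0.005 and 0.13 m and y of square_eye in the frame of flap_pivot between -0.02 and 0.02 m and z of square_eye in the frame of flap_pivot between -0.028 and -0.008 m and angle between square_eye's own z axis and vertical below 0.35 rad and value of joint flap below 0.15 rad); the robot touches nothing.
It fails at once if the round-footed tamper is moved by more than 30 mm (distance of round_eye from where it was at the start of the episode above 0.03 m).
It also fails if it takes over 53 s, if anything falls off the work surface, if the arm or the gripper's body presses on something with over 40 N, if the wrist force passes 120 N, or if a joint passes its speed limit or range.

## Robot

A 6-joint arm with a two-finger parallel gripper is mounted at the origin on the work surface. World frame = base frame: x ahead of the robot, y to its left, z up, the work surface at z = 0. Lengths are in mm, angles in rad, forces in N, time in s.
With the tool pointing down it reaches from about 350 to 875 mm from the base axis. Payload 4.2 kg.
Tool frame: the origin (TCP) lies midway between the tips of the shut fingers; the grasp point (between the pads) lies 19 mm behind it; z points along the fingers, y is the line along which they close (so a half turn about z gives the same grasp; the last joint's range is limited). The gripper opens to 85 mm and grips with 20 to 120 N. Pads are 22 mm wide; open, the fingers measure 114 mm over their backs; the gripper's body (76 mm by 85 mm) begins 54 mm behind the grasp point. The pads swing forward as they close: fully open they stand 13 mm farther back than shut.
Start: joints at [-0.877, 0.385, 0.008, 0, -1.194, -0.259], TCP at [263.28, -566.818, 194.312] pointing down, gripper open.
Joint ranges: [-3.14, 3.14], [-1.21, 2.06], [-1.07, 1.41], [-3.16, 2.05], [-2.99, -0.16], [-3.1, 3.1]. Speed limits (rad/s): [2.79, 2.79, 3.14, 3.14, 3.14, 3.14].

## Interface

Orientations are given as a unit quaternion [x, y, z, w].
In Python, from bench import arm gives the robot as it stands.
- The arm moves only by the tool send_rows, never from a script. Its argument "targets" is a list of rows, each an object of numbers: "gripper": the gripper command: -1 is fully open, 1 is shut, values between are in proportion; "x", "y", "z": the shift along the tool's x, y, z in cm; "ax", "ay", "az": the turn, a rotation vector about the tool's x, y, z in degrees. A call has 1 to 5 rows; each row shifts and turns the commanded pose from where the row before left it, along the tool's axes as they then stand; what a row does not reach is not made up. A row lasts 1/12 s, in which the tool goes at most 41.7 mm and 7.16 degrees, less where a joint would pass 70% of its speed; a pose out of reach is approached as far as the arm can. A call is refused whole if a number of a shift passes 4.17 or a number of a turn 7.16, either way. A call with a gripper value outside its range is refused whole. The fingers move at their own pace and stop on an object; the grip force is fixed at half the most. Time passes only in rows, so rows that do not move let the fingers close. It gives the time, the measured TCP pose, the force, the opening and the grip force at its end, in the units of the state.
- arm.read_state(): the state, without advancing time (a new reading comes with each control period).
- arm.get_image(name): name is "scene" or "side" or "wrist"; returns (picture, depth): 480x640x3 uint8, red, green, blue; 480x640 float32, mm along the optical axis (not along the pixel's ray), 0 where there is no reading.
- arm.camera_model(name): a dict with "fx", "fy", "cx", "cy" (pixels), "cam_to_world" (4x4, takes a point from camera to world coordinates). Camera axes: x right, y down, z forward; pixel columns grow to the right and rows downward; lengths in mm; the calibration is good to about 2 mm. A picture is of the moment at which its call begins: read the wrist's pose just before it. camera_model takes no time and is no camera call; for the wrist camera it gives the pose at the moment of the call.
- arm.job_done(): hands the job in; it is judged then, once.
Trained networks look in the newest picture that a camera, given by its name, has taken for a name from the list of things; names that differ only in an ending like _2 or _b are one class to them, and where a whole thing is asked for, a point or a joint stands for the part that bears it (a point fixed in the world has none). Each returns a list of dicts, best first, with "score" (0 to 1); they miss things now and then, are a little off and sometimes report something else, mostly with a low value. They report only what shows in the picture. A call takes as long as a camera call. They do not tell look-alikes from the thing itself.
- arm.boxes_of(camera, thing): "rect" ([left, top, width, height] in pixels, round what is visible of it).
The state is a dict: "clock": time; "joints": joint angles; "joint_vel": joint speeds; "joint_efforts": joint torques, N m; "position": TCP position; "ee_rot": TCP orientation; "contact_force": force on the tool from outside, world axes, zero at the start; "wrist_torque": the same for the moment, N m; "gripper_width": finger opening in mm; "grasp_force": force on a finger pad.
Only numpy, scipy, OpenCV 4.12 (cv2) and the standard library are available. Lean on these libraries where they do the work, as an engineer would, in place of code of your own. Each camera call takes 0.05 s, during which the arm holds its last target. There are 200 camera calls.

## Working session

There is one attempt and no reset: what is moved stays moved. The work goes in short steps, Python scripts to look and compute and a tool call to move; the robot and the scene stay as the last step left them, time stands still between calls to the robot, and variables do not carry over. Pictures are saved under pics/ and viewed, at most 10 in all, crops included, and the job is handed in when it is done.

Besides the shell and the picture viewer there is one more tool, called after ">>>" as name(argument=value, ...), one argument or row to a line, values as JSON. send_rows: Moves the arm, as the interface text tells. Its arguments: {"type":"object","properties":{"targets":{"type":"array"}},"required":["targets"]}

```bash
mkdir -p pics; cat > h.py <<'E'
import numpy as np, cv2
from bench import arm
def look(n,save=None):
    m=arm.camera_model(n); p,d=arm.get_image(n)
    if save: cv2.imwrite('pics/'+save,p[:,:,::-1])
    return m,p,d
def cloud(m,d):
    v,u=np.mgrid[:480,:640]
    P=np.stack([(u-m['cx'])/m['fx']*d,(v-m['cy'])/m['fy']*d,d,np.ones_like(d)],-1)
    W=P@np.array(m['cam_to_world']).T
    W[d<=0]=np.nan
    return W[...,:3]
E
python3 - <<'E'
from h import *
s=arm.read_state(); print(s['clock'],s['position'],s['ee_rot'],s['gripper_width'])
for c in ['scene','side']:
    m,p,d=look(c,c+'1.png'); np.savez(c+'1.npz',d=d,p=p,M=np.array(m['cam_to_world']))
    print(c,np.round(m['cam_to_world'],3).tolist(),m['fx'])
    for t in ['square_eye','round_eye','flap']:
        print(t,[(np.round(b['rect']).tolist(),round(b['score'],2)) for b in arm.boxes_of(c,t)])
E
```

```text
0.0 [ 262.99130615 -566.22472207  193.19826602] [-2.15582013e-01  9.76485098e-01  1.08086684e-03 -2.84365046e-04] 85.38939248150633
scene [[0.717, 0.391, -0.577, 950.263], [0.697, -0.406, 0.591, -613.578], [-0.003, -0.826, -0.563, 564.895], [0.0, 0.0, 0.0, 1.0]] 462.5857985345435
square_eye [([118.0, 223.0, 51.0, 91.0], 0.98), ([217.0, 276.0, 54.0, 98.0], 0.89), ([115.0, 284.0, 65.0, 102.0], 0.77), ([195.0, 354.0, 51.0, 109.0], 0.68), ([182.0, 240.0, 52.0, 96.0], 0.55)]
round_eye [([334.0, 210.0, 33.0, 84.0], 0.87)]
flap [([444.0, 184.0, 12.0, 24.0], 0.72)]
side [[-0.955, -0.162, 0.249, 195.82], [-0.297, 0.463, -0.835, 824.769], [0.02, -0.871, -0.49, 638.728], [0.0, 0.0, 0.0, 1.0]] 513.6267098483773
square_eye [([304.0, 156.0, 30.0, 56.0], 0.83), ([366.0, 181.0, 27.0, 63.0], 0.77), ([327.0, 173.0, 26.0, 61.0], 0.71), ([371.0, 163.0, 27.0, 58.0], 0.67), ([411.0, 178.0, 34.0, 64.0], 0.56)]
round_eye [([295.0, 212.0, 33.0, 76.0], 0.57)]
flap [([234.0, 284.0, 13.0, 28.0], 0.51)]
```

```bash
python3 -c "
import cv2,numpy as np
a=cv2.imread('pics/scene1.png');b=cv2.imread('pics/side1.png')
cv2.imwrite('pics/both.png',cv2.resize(np.vstack([a,b]),(400,600)))"
```

```text
(no output)
```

View pics/scene1.png

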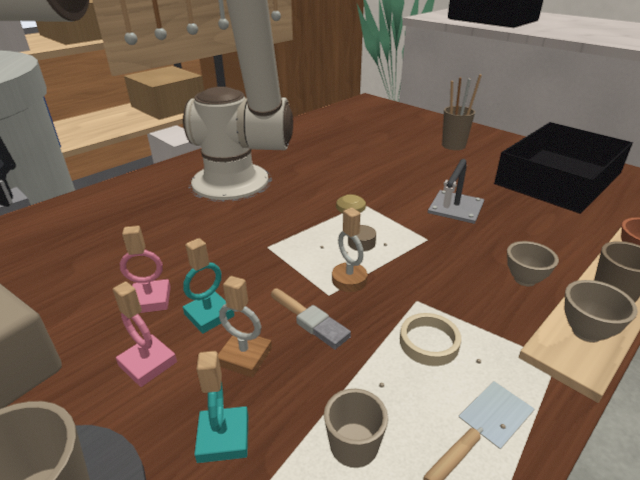

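View pics/side1.png

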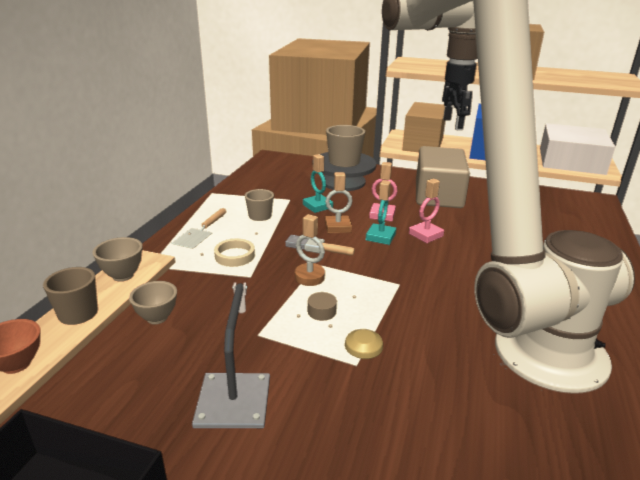

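Scene view: the steel and wood square tamper is at (240,320), with turquoise neighbours at (205,285) and (220,405). The round one is at (350,250), and the peg at (455,185) has its tip and flap at (447,195). In the side view the square tamper is at (340,205) and the peg tip at (240,288). Next I measure these from depth.

```bash
cat > m.py <<'E'
from h import *
L={}
for c in ['scene','side']:
    z=np.load(c+'1.npz'); m=dict(arm.camera_model(c)); L[c]=(m,z['p'],cloud(m,z['d']))
def pts(c,r,zlo,zhi):
    x,y,w,h=r; W=L[c][2][y:y+h,x:x+w].reshape(-1,3); return W[(W[:,2]>zlo)&(W[:,2]<zhi)]
def st(n,P): print(n,len(P),'med',np.nanmedian(P,0).round(1),'lo',np.nanpercentile(P,3,axis=0).round(1),'hi',np.nanpercentile(P,97,axis=0).round(1))
for c,r in [('scene',(217,274,54,100)),('side',(325,171,30,63))]:
    for lo,hi,n in [(115,160,'grip'),(45,108,'ring'),(12,30,'foot')]:
        st(c+' sq '+n,pts(c,r,lo,hi))
    P=pts(c,r,45,105)[:,:2]; P=P[np.isfinite(P).all(1)]
    e,v=np.linalg.eigh(np.cov(P.T)); print('ring dir',np.degrees(np.arctan2(v[1,1],v[0,1])),np.sqrt(e))
for c,r in [('scene',(330,207,40,85)),('side',(293,210,36,76))]: st(c+' rd grip',pts(c,r,115,160))
for c,r in [('scene',(430,150,56,75)),('side',(190,275,85,155))]:
    st(c+' peg',pts(c,r,116,145)); st(c+' plate',pts(c,r,7,14)); st(c+' flap',pts(c,r,70,110))
    P=pts(c,r,116,145)[:,:2]; e,v=np.linalg.eigh(np.cov(P.T)); a=v[:,1]; print('peg dir',np.degrees(np.arctan2(a[1],a[0])),np.sqrt(e)); t=(P-P.mean(0))@a; print(P.mean(0),t.min(),t.max())
E
python3 m.py
```

```text
scene sq grip 703 med [ 522.  -351.7  141.5] lo [ 505.6 -443.3  116.9] hi [ 611.9 -334.   154.6]
scene sq ring 648 med [ 512.6 -344.    72. ] lo [ 398.5 -360.4   48.5] hi [ 544.4 -303.3  105.6]
scene sq foot 1375 med [ 519.6 -350.2   19.7] lo [ 397.9 -379.8   13.6] hi [ 550.  -305.2   22.1]
ring dir 169.4368137964306 [13.26004847 39.79342261]
side sq grip 178 med [ 506.6 -338.8  138. ] lo [ 494.2 -352.4  116.2] hi [ 519.8 -331.4  153.6]
side sq ring 368 med [ 527.4 -353.2   68. ] lo [ 479.3 -570.8   47.5] hi [ 601.9 -331.   105.2]
side sq foot 483 med [ 524.2 -356.2   18.3] lo [ 475.9 -635.3   12.4] hi [ 620.7 -311.4   23.3]
ring dir 104.19815560951068 [ 25.21714301 105.43278833]
scene rd grip 416 med [513.4 -97.8 139.3] lo [ 494.  -102.5  116.3] hi [519.9 -82.6 154.2]
side rd grip 285 med [498.3 -83.3 137.9] lo [487.7 -98.6 116.7] hi [514.7 -78.4 153.8]
scene peg 271 med [542.9 186.6 131.9] lo [515.9 153.1 117.5] hi [560.9 274.5 134.7]
scene plate 858 med [518.7 284.2   8.9] lo [454.7 236.    7.3] hi [564.2 346.5  12.1]
scene flap 184 med [545.9 162.1  89.6] lo [504.9 156.1  71.2] hi [557.  295.1 108.7]
peg dir 107.06404190305004 [ 4.9500323  41.77884439]
[539.9506963  197.30681541] -46.498712012731396 87.87639188798595
side peg 600 med [520.6 232.1 131.9] lo [501.  157.1 117.9] hi [553.  288.3 134.9]
side plate 3177 med [497.8 300.1   9.1] lo [446.3 238.7   7.3] hi [555.4 348.8  11.9]
side flap 270 med [502.4 294.7  90. ] lo [495.9 156.7  72.3] hi [547.  298.9 109.4]
peg dir 107.87518742665685 [ 4.64337687 46.50915207]
[522.35904743 228.24250684] -80.22070070578357 68.30901882243387
```

```bash
cat > m2.py <<'E'
from m import L,np
import cv2
def near(c,xy,r,lo,hi):
    W=L[c][2].reshape(-1,3); k=(np.hypot(W[:,0]-xy[0],W[:,1]-xy[1])<r)&(W[:,2]>lo)&(W[:,2]<hi); return W[k],L[c][1].reshape(-1,3)[k]
print('-----')
A=[]
for c in L:
    P,C=near(c,(514,-345),55,-5,160); A.append((P,C))
P=np.vstack([a[0] for a in A]);C=np.vstack([a[1] for a in A]).astype(int)
s=C.max(1)-C.min(1); tq=(C[:,1]>C[:,0]+15); pk=C[:,2]>C[:,1]+15; ok=~tq&~pk
print('turq near',tq.sum())
def rect(n,k):
    r=cv2.minAreaRect(P[k][:,:2].astype(np.float32)); print(n,k.sum(),r)
for c,(p,cc) in zip(L,A):
    for n,lo,hi in [('top',151,158),('grip',120,157)]:
        q=p[(p[:,2]>lo)&(p[:,2]<hi)]; print(c,n,len(q),cv2.minAreaRect(q[:,:2].astype(np.float32)))
rect('gript',ok&(P[:,2]>120)); rect('foot',ok&(P[:,2]>14)&(P[:,2]<24))
k=ok&(P[:,2]>45)&(P[:,2]<105)&(s<35); print('ring',k.sum(),cv2.fitLine(P[k][:,:2].astype(np.float32),cv2.DIST_HUBER,0,.01,.01).ravel(),P[k].min(0),P[k].max(0)); rect('ring',k)
print('peg')
for c in L:
    p,_=near(c,(522,225),95,128,140); p=p[(p[:,2]>131)]
    l=cv2.fitLine(p[:,:2].astype(np.float32),cv2.DIST_HUBER,0,.01,.01).ravel(); a=l[:2]*np.sign(l[1]); t=(p[:,:2]-l[2:])@a
    print(c,a,np.degrees(np.arctan2(*a[::-1])),l[2:],'ends',l[2:]+a*t.min(),l[2:]+a*t.max(),p[:,2].max())
    q,_=near(c,(500,293),110,8,12); print('plate',cv2.minAreaRect(q[:,:2].astype(np.float32)))
    q,_=near(c,(545,157),25,60,115); print('flap',len(q),q.mean(0),q.min(0),q.max(0))
# tall things nearby
for c in L:
    W=L[c][2].reshape(-1,3);k=(W[:,2]>148)&(W[:,2]<158)&(W[:,0]<750)&(W[:,0]>300);
    q=W[k][:,:2]; lab=np.round(q/40).astype(int); u,n=np.unique(lab,axis=0,return_counts=True); print([(a.tolist(),int(b)) for a,b in zip(u*40,n) if b>15])
E
python3 m2.py | sed -n '/-----/,$p'
```

```text
-----
turq near 21
scene top 198 ((514.2142333984375, -345.609619140625), (24.712703704833984, 22.300241470336914), 23.94986915588379)
scene grip 583 ((514.1270751953125, -345.7663269042969), (26.807735443115234, 23.52033805847168), 24.22026824951172)
side top 38 ((509.04150390625, -345.3018493652344), (23.705821990966797, 25.124406814575195), 22.653701782226562)
side grip 160 ((508.3115234375, -345.81048583984375), (26.580549240112305, 28.07164192199707), 25.64853858947754)
gript 743 ((510.7946472167969, -344.7696533203125), (32.07025146484375, 28.22777557373047), 24.740127563476562)
foot 1429 ((511.1494140625, -344.80828857421875), (70.26908111572266, 70.2847671508789), 21.120229721069336)
ring 747 [ 9.2778957e-01  3.7310395e-01  5.1590942e+02 -3.4659668e+02] [ 475.93121889 -362.25022242   45.00877099] [ 546.73373085 -326.78606166  104.98812798]
ring 747 ((511.53009033203125, -344.0177307128906), (72.99986267089844, 18.588834762573242), 19.85592269897461)
peg
scene [-0.30627155  0.9519442 ] 107.83468 [535.24994 210.01129] ends [553.22297384 154.1480367 ] [514.0177803  276.00445838]
[... 610 characters left out ...]
01058 162.57997151 114.73988881]
[([320, 1440], 29), ([360, 1440], 31), ([400, -480], 63), ([400, -440], 58), ([400, -360], 39), ([400, -320], 138), ([400, 1440], 30), ([440, -480], 60), ([440, -440], 66), ([440, 1440], 33), ([480, -80], 26), ([480, 1440], 32), ([520, -640], 230), ([520, -360], 190), ([520, -320], 45), ([520, -120], 19), ([520, -80], 87), ([520, 1440], 35), ([560, -600], 231), ([600, -600], 80), ([600, -480], 60), ([600, -440], 331), ([640, -600], 80)]
[([400, -440], 29), ([400, -320], 38), ([480, -80], 39), ([520, -640], 19), ([520, -360], 23), ([520, -320], 17), ([520, -80], 37), ([560, -680], 21), ([560, -600], 40), ([600, -680], 29), ([600, -600], 35), ([600, -440], 38)]
```

>>> send_rows(
  targets=[
    {"az": -6.74, "z": -0.8, "gripper": -1},
    {"az": -6.74, "z": -0.8, "gripper": -1},
    {"az": -6.74, "z": -0.8, "gripper": -1},
    {"az": -6.74, "z": -0.8, "gripper": -1},
    {"az": -6.74, "z": -0.8, "gripper": -1},
  ],
)

```text
$.targets[0]: bad value
```

>>> send_rows(
  targets=[
    {"az": -6.74, "z": -0.8, "gripper": -1},
    {"az": -6.74, "z": -0.8, "gripper": -1},
    {"az": -6.74, "z": -0.8, "gripper": -1},
    {"az": -6.74, "z": -0.8, "gripper": -1},
    {"az": -6.74, "z": -0.8, "gripper": -1},
  ],
)

```text
$.targets[0]: bad value
```

>>> send_rows(
  targets=[
    {"az": -6.74, "z": -0.8, "gripper": -1},
    {"az": -6.74, "z": -0.8, "gripper": -1},
    {"az": -6.74, "z": -0.8, "gripper": -1},
    {"gripper": -1},
  ],
)

```text
$.targets[0]: bad value
```

>>> send_rows(
  targets=[
    {"x": 0, "y": 0, "z": -0.8, "ax": 0, "ay": 0, "az": -6.74, "gripper": -1},
    {"x": 0, "y": 0, "z": -0.8, "ax": 0, "ay": 0, "az": -6.74, "gripper": -1},
    {"x": 0, "y": 0, "z": -0.8, "ax": 0, "ay": 0, "az": -6.74, "gripper": -1},
    {"x": 0, "y": 0, "z": -0.8, "ax": 0, "ay": 0, "az": -6.74, "gripper": -1},
    {"x": 0, "y": 0, "z": -0.8, "ax": 0, "ay": 0, "az": -6.74, "gripper": -1},
  ],
)

```text
clock: 0.82
position: [263.2, -566.8, 234.7]
ee_rot: [-0.492, 0.871, 0.0, 0.0]
contact_force: [-0.5, 0.1, -1.2]
gripper_width: 85.0
grasp_force: 0.0
```

>>> send_rows(
  targets=[
    {"x": 0, "y": 0, "z": -0.8, "ax": 0, "ay": 0, "az": -6.74, "gripper": -1},
    {"x": 0, "y": 0, "z": -0.8, "ax": 0, "ay": 0, "az": -6.74, "gripper": -1},
    {"x": 0, "y": 0, "z": -0.8, "ax": 0, "ay": 0, "az": -6.74, "gripper": -1},
    {"x": 0, "y": 0, "z": -0.8, "ax": 0, "ay": 0, "az": -6.74, "gripper": -1},
    {"x": 0, "y": 0, "z": -0.8, "ax": 0, "ay": 0, "az": -6.74, "gripper": -1},
  ],
)

```text
clock: 1.23
position: [263.3, -566.7, 274.7]
ee_rot: [0.723, -0.691, -0.0, -0.0]
contact_force: [0.4, 0.1, -0.2]
gripper_width: 85.7
grasp_force: 0.0
```

>>> send_rows(
  targets=[
    {"x": 0, "y": 0, "z": -0.8, "ax": 0, "ay": 0, "az": -6.74, "gripper": -1},
    {"x": 0, "y": 0, "z": -0.8, "ax": 0, "ay": 0, "az": -6.74, "gripper": -1},
    {"x": 0, "y": 0, "z": -0.8, "ax": 0, "ay": 0, "az": -6.74, "gripper": -1},
  ],
)

```text
clock: 1.48
position: [263.3, -566.7, 298.7]
ee_rot: [0.833, -0.553, -0.0, -0.0]
contact_force: [-1.5, -0.5, -0.1]
gripper_width: 85.7
grasp_force: 0.0
```

>>> send_rows(
  targets=[
    {"x": -1.1, "y": -3.14, "z": 0, "ax": 0, "ay": 0, "az": 0, "gripper": -1},
    {"x": -1.1, "y": -3.14, "z": 0, "ax": 0, "ay": 0, "az": 0, "gripper": -1},
    {"x": -1.1, "y": -3.14, "z": 0, "ax": 0, "ay": 0, "az": 0, "gripper": -1},
    {"x": -1.1, "y": -3.14, "z": 0, "ax": 0, "ay": 0, "az": 0, "gripper": -1},
    {"x": -1.1, "y": -3.14, "z": 0, "ax": 0, "ay": 0, "az": 0, "gripper": -1},
  ],
)

```text
clock: 1.9
position: [388.1, -454.7, 298.4]
ee_rot: [0.832, -0.555, 0.0, -0.0]
contact_force: [0.2, 0.1, -0.2]
gripper_width: 85.1
grasp_force: 0.0
```

>>> send_rows(
  targets=[
    {"x": -1.1, "y": -3.14, "z": 0, "ax": 0, "ay": 0, "az": 0, "gripper": -1},
    {"x": -1.1, "y": -3.14, "z": 0, "ax": 0, "ay": 0, "az": 0, "gripper": -1},
    {"x": -1.1, "y": -3.14, "z": 0, "ax": 0, "ay": 0, "az": 0, "gripper": -1},
    {"x": -1.1, "y": -3.14, "z": 0, "ax": 0, "ay": 0, "az": 0, "gripper": -1},
    {"x": -1.1, "y": -3.14, "z": 0, "ax": 0, "ay": 0, "az": 0, "gripper": -1},
  ],
)

```text
clock: 2.32
position: [512.1, -343.6, 298.5]
ee_rot: [0.832, -0.555, 0.0, -0.0]
contact_force: [0.1, -0.4, -0.0]
gripper_width: 85.6
grasp_force: 0.0
```

```bash
python3 - <<'E'
from h import *
s=arm.read_state(); print(s['clock'],s['position'],s['ee_rot'],s['joints'])
m,p,d=look('wrist','w1.png'); np.savez('w1.npz',d=d,p=p); print(np.round(m['cam_to_world'],3).tolist(),m['fx'])
print([(np.round(b['rect']).tolist(),round(b['score'],2)) for b in arm.boxes_of('wrist','square_eye')])
W=cloud(m,d); k=(np.hypot(W[...,0]-511,W[...,1]+345)<55)
q=W[k]; C=p[k].astype(int)
for n,lo,hi in [('grip',120,160),('top',150,160),('foot',14,24)]:
    kk=(q[:,2]>lo)&(q[:,2]<hi)&(C[:,1]<C[:,0]+15); Q=q[kk]
    if len(Q)>5: print(n,len(Q),cv2.minAreaRect(Q[:,:2].astype(np.float32)),np.median(Q[:,2]))
E
```

```text
2.3167 [ 512.1367299  -343.55691973  298.48802735] [ 8.31649377e-01 -5.55301088e-01  1.14993057e-04 -4.39853812e-05] [-3.28780874e-01  3.21567958e-01  1.70803897e-01 -2.62009688e-05
 -1.41978740e+00  7.22131210e-01]
[[-0.924, -0.37, -0.101, 538.59], [-0.383, 0.89, 0.247, -406.956], [-0.002, 0.267, -0.964, 478.561], [0.0, 0.0, 0.0, 1.0]] 426.3272666854701
[([380.0, 202.0, 94.0, 97.0], 0.98), ([289.0, 155.0, 74.0, 74.0], 0.62), ([409.0, 81.0, 119.0, 82.0], 0.62), ([240.0, 2.0, 80.0, 97.0], 0.58), ([483.0, 196.0, 141.0, 98.0], 0.55)]
grip 1085 ((511.6571350097656, -346.86260986328125), (25.712142944335938, 22.723989486694336), 22.729225158691406) 154.05534945759052
top 910 ((511.82354736328125, -346.9216613769531), (25.08448600769043, 22.42841911315918), 22.6728572845459) 154.29433780078577
foot 2049 ((511.6891174316406, -346.94891357421875), (63.687721252441406, 64.0666275024414), 22.410499572753906) 20.486702101503113
```

View pics/w1.png

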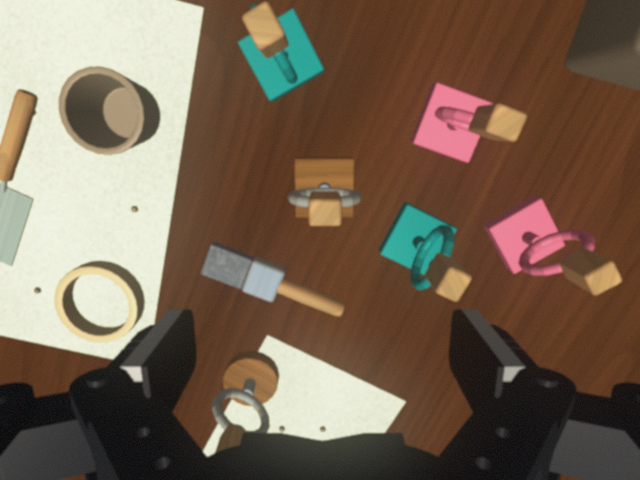

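The wrist picture shows the brown square-foot tamper at (325,200), lined up with the fingers. The measurement agrees: 64 mm foot, top at 154 mm, yaw 22.6°. Next I descend and grip.

>>> send_rows(
  targets=[
    {"x": 0.29, "y": 0.16, "z": 3.5, "ax": 0, "ay": 0, "az": 0, "gripper": -1},
    {"x": 0, "y": 0, "z": 3.5, "ax": 0, "ay": 0, "az": 0, "gripper": -1},
    {"x": 0, "y": 0, "z": 3.5, "ax": 0, "ay": 0, "az": 0, "gripper": -1},
    {"x": 0, "y": 0, "z": 3.5, "ax": 0, "ay": 0, "az": 0, "gripper": -1},
    {"x": 0, "y": 0, "z": 3.6, "ax": 0, "ay": 0, "az": 0, "gripper": -1},
  ],
)

```text
clock: 2.83
position: [510.4, -348.6, 121.4]
ee_rot: [0.832, -0.555, 0.001, -0.0]
contact_force: [0.6, -0.1, -0.5]
gripper_width: 85.6
grasp_force: 0.0
```

>>> send_rows(
  targets=[
    {"x": 0, "y": 0, "z": 0, "ax": 0, "ay": 0, "az": 0, "gripper": 1},
    {"x": 0, "y": 0, "z": 0, "ax": 0, "ay": 0, "az": 0, "gripper": 1},
    {"x": 0, "y": 0, "z": 0, "ax": 0, "ay": 0, "az": 0, "gripper": 1},
    {"x": 0, "y": 0, "z": 0, "ax": 0, "ay": 0, "az": 0, "gripper": 1},
    {"x": 0, "y": 0, "z": 0, "ax": 0, "ay": 0, "az": 0, "gripper": 1},
  ],
)

```text
clock: 3.25
position: [512.3, -349.0, 125.2]
ee_rot: [0.832, -0.555, 0.003, -0.0]
contact_force: [0.5, -0.4, 0.3]
gripper_width: 25.4
grasp_force: 0.0
```

>>> send_rows(
  targets=[
    {"x": 0, "y": 0, "z": 0, "ax": 0, "ay": 0, "az": 0, "gripper": 1},
    {"x": 0, "y": 0, "z": 0, "ax": 0, "ay": 0, "az": 0, "gripper": 1},
    {"x": 0, "y": 0, "z": 0, "ax": 0, "ay": 0, "az": 0, "gripper": 1},
    {"x": 0, "y": 0, "z": 0, "ax": 0, "ay": 0, "az": 0, "gripper": 1},
    {"x": 0, "y": 0, "z": 0, "ax": 0, "ay": 0, "az": 0, "gripper": 1},
  ],
)

```text
clock: 3.67
position: [510.8, -348.2, 122.5]
ee_rot: [0.832, -0.555, 0.0, -0.0]
contact_force: [-0.3, 0.0, -0.4]
gripper_width: 0.1
grasp_force: 0.0
```

The fingers closed on nothing, so I take another look.

```bash
python3 - <<'E'
from h import *
s=arm.read_state(); print(s['clock'],s['position'],s['gripper_width'])
m,p,d=look('scene'); np.savez('s2.npz',p=p,d=d); m2,p2,d2=look('wrist')
np.savez('w2.npz',p=p2,d=d2)
a=cv2.resize(p[150:430,80:420],(680,560)) 
cv2.imwrite('pics/c2.png',cv2.resize(np.vstack([p[180:420,100:420],p2[::2,::2]]),(400,600))[:,:,::-1])
W=cloud(m,d); C=p.astype(int); k=(np.hypot(W[...,0]-511,W[...,1]+345)<70)&(C[...,1]<C[...,0]+15)
for n,lo,hi in [('foot',14,24)]:
    Q=W[k&(W[...,2]>lo)&(W[...,2]<hi)]; print(n,len(Q),cv2.minAreaRect(Q[:,:2].astype(np.float32)))
E
```

```text
3.6667 [ 510.82846184 -348.17909255  122.45923185] 0.14956473359676406
foot 1161 ((514.0284423828125, -345.7147521972656), (64.79841613769531, 65.14192962646484), 23.072973251342773)
```

View pics/c2.png

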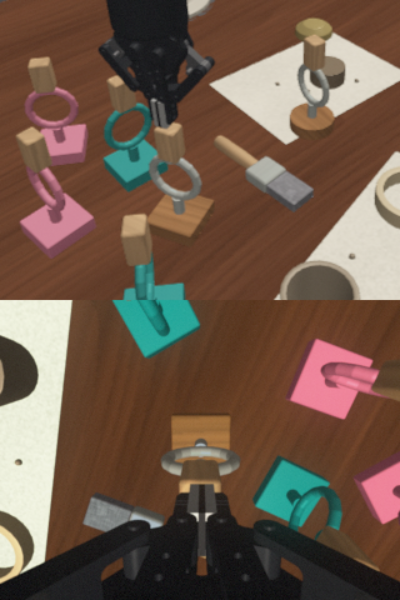

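The tamper still stands unmoved, and the shut fingers (crop pixel 160,115) are behind its grip. I measure where the fingertips really are.

```bash
python3 - <<'E'
from h import *
for c,f in [('scene','s2.npz'),('wrist','w2.npz')]:
    m=arm.camera_model(c); z=np.load(f); W=cloud(m,z['d']); C=z['p'].astype(int)
    dark=C.max(2)<90
    for lo,hi in [(117,126),(126,135),(135,145),(145,160)]:
        k=(np.hypot(W[...,0]-511,W[...,1]+345)<70)&(W[...,2]>lo)&(W[...,2]<hi)
        for n,kk in [('dark',k&(C.max(2)-C.min(2)<20)),('wood',k&(C[...,0]-C[...,2]>40))]:
            Q=W[kk]
            if len(Q)>8: print(c,lo,n,len(Q),np.median(Q,0).round(1),Q.min(0).round(),Q.max(0).round())
print(arm.read_state()['ee_rot'])
E
python3 - <<'E'
import sys; sys.path.insert(0,'.')
from h import *
m,p,d=look('side'); print([(b['rect'],b['score']) for b in arm.boxes_of('side','square_eye')][:3])
cv2.imwrite('pics/c3.png',cv2.resize(p[90:260,240:460],(660,510))[:,:,::-1])
E
```

```text
scene 117 wood 103 [ 523.1 -352.3  121.4] [ 507. -359.  117.] [ 529. -333.  125.]
scene 126 wood 108 [ 522.9 -351.8  130.3] [ 506. -359.  126.] [ 529. -331.  135.]
scene 135 wood 126 [ 522.4 -352.4  140. ] [ 506. -360.  135.] [ 529. -331.  145.]
scene 145 wood 222 [ 519.7 -350.   152.6] [ 504. -360.  145.] [ 529. -332.  160.]
wrist 117 wood 316 [ 516.  -357.2  121.8] [ 504. -361.  117.] [ 527. -351.  126.]
wrist 126 wood 354 [ 516.3 -357.2  130.5] [ 505. -361.  126.] [ 527. -352.  135.]
wrist 135 wood 495 [ 516.5 -357.   140.2] [ 503. -362.  135.] [ 527. -350.  145.]
wrist 145 wood 1320 [ 516.6 -355.8  153. ] [ 501. -362.  145.] [ 527. -344.  156.]
[ 8.31641910e-01 -5.55312280e-01 -6.26968920e-05  3.27769907e-05]
[([365.0, 178.2, 29.5, 64.2], 0.93), ([324.2, 172.9, 30.1, 60.4], 0.73), ([408.6, 177.8, 36.4, 65.4], 0.72)]
```

View pics/c3.png

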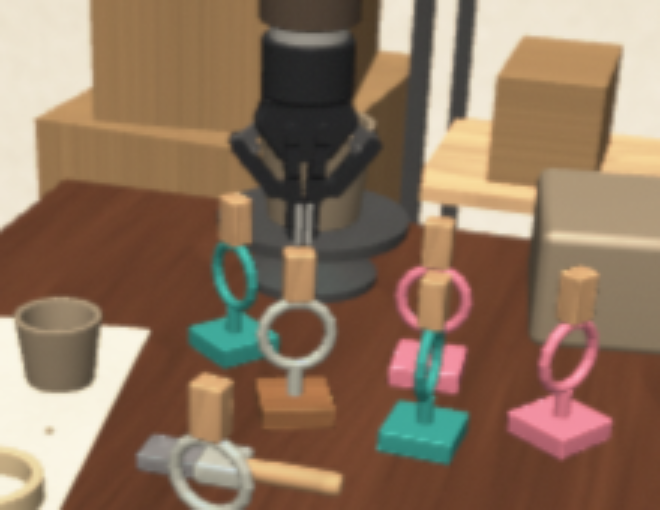

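```bash
python3 - <<'E'
from h import *
z=np.load('s2.npz'); m=arm.camera_model('scene'); W=cloud(m,z['d']); C=z['p'].astype(int)
grey=(C.max(2)-C.min(2)<25)
k=(np.hypot(W[...,0]-511,W[...,1]+345)<90)&(W[...,2]>100)&grey
Q=W[k]
for lo in range(110,260,10):
    q=Q[(Q[:,2]>lo)&(Q[:,2]<lo+10)]
    if len(q)>3: print(lo,len(q),np.median(q,0).round(),q.min(0).round(),q.max(0).round())
# pixel (col) 228,270 patch of scene: fingers
for v in range(240,290,4): print(v,[ (W[v,u].round().tolist() if z['d'][v,u]>0 else 0, C[v,u].tolist()) for u in (224,230)])
E
```

```text
110 9 [ 520. -353.  112.] [ 507. -360.  110.] [ 528. -341.  119.]
160 50 [ 519. -356.  167.] [ 504. -360.  162.] [ 525. -348.  170.]
170 121 [ 522. -353.  175.] [ 502. -360.  170.] [ 528. -337.  180.]
180 134 [ 522. -354.  185.] [ 502. -360.  180.] [ 529. -336.  190.]
190 104 [ 520. -355.  194.] [ 504. -361.  190.] [ 530. -339.  200.]
200 175 [ 515. -356.  206.] [ 487. -371.  200.] [ 546. -346.  210.]
210 347 [ 521. -355.  214.] [ 473. -373.  210.] [ 553. -331.  220.]
220 326 [ 523. -357.  226.] [ 472. -376.  220.] [ 560. -326.  230.]
230 380 [ 512. -361.  235.] [ 466. -379.  230.] [ 568. -337.  240.]
240 501 [ 527. -358.  246.] [ 458. -381.  240.] [ 574. -315.  250.]
250 592 [ 536. -353.  254.] [ 454. -381.  250.] [ 573. -314.  260.]
240 [([527.0, -359.0, 237.0], [28, 27, 29]), ([533.0, -355.0, 238.0], [26, 26, 27])]
244 [([525.0, -359.0, 230.0], [28, 26, 29]), ([535.0, -357.0, 234.0], [27, 29, 28])]
248 [([507.0, -349.0, 210.0], [47, 47, 49]), ([533.0, -356.0, 226.0], [24, 23, 25])]
252 [([512.0, -353.0, 208.0], [35, 35, 38]), ([525.0, -352.0, 214.0], [28, 27, 31])]
256 [([514.0, -355.0, 203.0], [22, 23, 27]), ([526.0, -354.0, 209.0], [27, 28, 28])]
260 [([512.0, -355.0, 196.0], [142, 140, 136]), ([527.0, -355.0, 204.0], [28, 28, 32])]
264 [([513.0, -357.0, 191.0], [59, 58, 57]), ([522.0, -353.0, 194.0], [90, 89, 86])]
268 [([514.0, -358.0, 185.0], [79, 78, 75]), ([523.0, -354.0, 188.0], [99, 97, 94])]
272 [([512.0, -358.0, 177.0], [98, 97, 95]), ([522.0, -355.0, 181.0], [97, 95, 92])]
276 [([511.0, -358.0, 170.0], [98, 97, 94]), ([521.0, -355.0, 174.0], [97, 96, 93])]
280 [([512.0, -360.0, 164.0], [99, 86, 77]), ([519.0, -355.0, 166.0], [99, 97, 95])]
284 [([507.0, -358.0, 153.0], [159, 129, 95]), ([512.0, -352.0, 152.0], [197, 164, 124])]
288 [([506.0, -358.0, 146.0], [112, 89, 65]), ([517.0, -355.0, 150.0], [117, 93, 68])]
```

```bash
python3 - <<'E'
from h import *
from scipy.spatial.transform import Rotation as R
m=arm.camera_model('wrist'); s=arm.read_state(); T=R.from_quat(s['ee_rot']).as_matrix(); M=np.array(m['cam_to_world'])
print('cam rel tool',T.T@(M[:3,3]-s['position']))
for f in ['w1.npz','w2.npz']:
    z=np.load(f); W=cloud(m,z['d']); C=z['p'].astype(int)   # all in current wrist pose -> tool frame
    t=(W-s['position'])@T; grey=(C.max(2)-C.min(2)<25)&(z['d']>0)&(z['d']<175)
    q=t[grey]; print(f,len(q))
    for lo in range(-140,20,10):
        a=q[(q[:,2]>lo)&(q[:,2]<lo+10)]
        if len(a)>20: print(lo,len(a),a.min(0).round(),a.max(0).round())
print(s['joints'])
E
```

```text
cam rel tool [ 6.87300005e+01 -1.59993352e-01 -1.80036694e+02]
w1.npz 54414
-140 305 [  20.  -18. -133.] [  22.   18. -130.]
-130 10656 [  11.  -38. -130.] [  21.   37. -120.]
-120 13307 [   3.  -63. -120.] [  19.   61. -110.]
-110 15533 [  -9.  -70. -110.] [  19.   67. -100.]
-100 4509 [ -11.  -72. -100.] [ 16.  70. -90.]
-90 2955 [ -4. -57. -90.] [ 13.  56. -80.]
-80 3204 [-10. -57. -80.] [ 13.  56. -70.]
-70 2565 [-10. -57. -70.] [ 13.  56. -60.]
-60 1380 [-10. -56. -60.] [ 13.  55. -50.]
w2.npz 63040
-140 545 [  20.  -19. -132.] [  22.   18. -130.]
-130 9515 [  10.  -55. -130.] [  21.   54. -120.]
-120 19024 [   0.  -57. -120.] [  19.   57. -110.]
-110 12239 [  -8.  -51. -110.] [  19.   51. -100.]
-100 11816 [  -8.  -44. -100.] [ 15.  43. -90.]
-90 5450 [-11. -36. -90.] [ 16.  35. -80.]
-80 1681 [-10. -21. -80.] [ 14.  19. -70.]
-70 1147 [  7. -14. -70.] [ 13.  13. -60.]
-60 1084 [  7. -14. -60.] [ 13.  13. -50.]
-50 539 [  7. -13. -50.] [ 13.  13. -42.]
[-3.36814135e-01  4.30143411e-01 -1.10552279e-01  1.39293282e-06
 -1.03030801e+00  7.30104752e-01]
```

Both the scene and wrist depth show the real fingertips about 41 mm behind (above) the reported TCP; sideways they agree. I correct the height by that, open, go down 40 mm and grip.

>>> send_rows(
  targets=[
    {"x": -0.2, "y": -0.1, "z": -1.5, "ax": 0, "ay": 0, "az": 0, "gripper": -1},
    {"x": 0, "y": 0, "z": 0, "ax": 0, "ay": 0, "az": 0, "gripper": -1},
    {"x": 0, "y": 0, "z": 0, "ax": 0, "ay": 0, "az": 0, "gripper": -1},
    {"x": 0, "y": 0, "z": 0, "ax": 0, "ay": 0, "az": 0, "gripper": -1},
    {"x": 0, "y": 0, "z": 0, "ax": 0, "ay": 0, "az": 0, "gripper": -1},
  ],
)

```text
clock: 4.28
position: [510.6, -345.8, 136.6]
ee_rot: [0.832, -0.555, -0.001, -0.0]
contact_force: [0.3, 0.8, -0.4]
gripper_width: 60.5
grasp_force: 0.0
```

>>> send_rows(
  targets=[
    {"x": 0, "y": 0, "z": 0, "ax": 0, "ay": 0, "az": 0, "gripper": -1},
    {"x": 0, "y": 0, "z": 0, "ax": 0, "ay": 0, "az": 0, "gripper": -1},
    {"x": 0, "y": 0, "z": 0, "ax": 0, "ay": 0, "az": 0, "gripper": -1},
    {"x": 0, "y": 0, "z": 0, "ax": 0, "ay": 0, "az": 0, "gripper": -1},
    {"x": 0, "y": 0, "z": 0, "ax": 0, "ay": 0, "az": 0, "gripper": -1},
  ],
)

```text
clock: 4.7
position: [510.9, -346.0, 137.2]
ee_rot: [0.832, -0.555, -0.0, 0.0]
contact_force: [0.6, 0.3, -0.4]
gripper_width: 85.5
grasp_force: 0.0
```

>>> send_rows(
  targets=[
    {"x": 0, "y": 0, "z": 1.1, "ax": 0, "ay": 0, "az": 0, "gripper": -1},
    {"x": 0, "y": 0, "z": 1.1, "ax": 0, "ay": 0, "az": 0, "gripper": -1},
    {"x": 0, "y": 0, "z": 1.1, "ax": 0, "ay": 0, "az": 0, "gripper": -1},
    {"x": 0, "y": 0, "z": 1.1, "ax": 0, "ay": 0, "az": 0, "gripper": -1},
    {"x": 0, "y": 0, "z": 1.0, "ax": 0, "ay": 0, "az": 0, "gripper": -1},
  ],
)

```text
clock: 5.12
position: [510.3, -345.6, 81.2]
ee_rot: [0.832, -0.555, -0.001, 0.0]
contact_force: [-0.4, -0.5, -0.1]
gripper_width: 85.4
grasp_force: 0.0
```

>>> send_rows(
  targets=[
    {"x": 0, "y": 0, "z": 0, "ax": 0, "ay": 0, "az": 0, "gripper": 1},
    {"x": 0, "y": 0, "z": 0, "ax": 0, "ay": 0, "az": 0, "gripper": 1},
    {"x": 0, "y": 0, "z": 0, "ax": 0, "ay": 0, "az": 0, "gripper": 1},
    {"x": 0, "y": 0, "z": 0, "ax": 0, "ay": 0, "az": 0, "gripper": 1},
    {"x": 0, "y": 0, "z": 0, "ax": 0, "ay": 0, "az": 0, "gripper": 1},
  ],
)

```text
clock: 5.53
position: [511.4, -346.2, 84.1]
ee_rot: [0.832, -0.555, 0.001, -0.0]
contact_force: [-3.0, 1.9, 10.1]
gripper_width: 25.7
grasp_force: 17.5
```

>>> send_rows(
  targets=[
    {"x": 0, "y": 0, "z": 0, "ax": 0, "ay": 0, "az": 0, "gripper": 1},
    {"x": 0, "y": 0, "z": 0, "ax": 0, "ay": 0, "az": 0, "gripper": 1},
    {"x": 0, "y": 0, "z": 0, "ax": 0, "ay": 0, "az": 0, "gripper": 1},
    {"x": 0, "y": 0, "z": 0, "ax": 0, "ay": 0, "az": 0, "gripper": 1},
    {"x": 0, "y": 0, "z": 0, "ax": 0, "ay": 0, "az": 0, "gripper": 1},
  ],
)

```text
clock: 5.95
position: [511.4, -346.4, 84.2]
ee_rot: [0.832, -0.555, 0.001, 0.0]
contact_force: [-0.5, -1.8, 4.8]
gripper_width: 25.3
grasp_force: 60.4
```

>>> send_rows(
  targets=[
    {"x": 0, "y": 0, "z": -1.5, "ax": 0, "ay": 0, "az": 0, "gripper": 1},
    {"x": 0, "y": 0, "z": -3, "ax": 0, "ay": 0, "az": 0, "gripper": 1},
    {"x": 0, "y": 0, "z": -4, "ax": 0, "ay": 0, "az": 0, "gripper": 1},
    {"x": 0, "y": 0, "z": -4, "ax": 0, "ay": 0, "az": 0, "gripper": 1},
    {"x": 0, "y": 0, "z": -4, "ax": 0, "ay": 0, "az": 0, "gripper": 1},
  ],
)

```text
clock: 6.37
position: [509.7, -344.6, 247.3]
ee_rot: [0.832, -0.555, -0.003, -0.0]
contact_force: [2.0, -0.5, -4.1]
gripper_width: 25.3
grasp_force: 59.9
```

>>> send_rows(
  targets=[
    {"x": 0, "y": 0, "z": -2, "ax": 0, "ay": 0, "az": 0, "gripper": 1},
    {"x": 0, "y": 0, "z": -1, "ax": 0, "ay": 0, "az": 0, "gripper": 1},
    {"x": 0, "y": 0, "z": 0, "ax": 0, "ay": 0, "az": 0, "gripper": 1},
  ],
)

```text
clock: 6.62
position: [511.3, -345.6, 279.0]
ee_rot: [0.832, -0.555, 0.001, -0.001]
contact_force: [0.6, 0.3, -4.3]
gripper_width: 25.1
grasp_force: 59.9
```

```bash
cat > ring.py <<'E'
from h import *
from scipy.spatial.transform import Rotation as R
# points of held tamper in tool frame, from scene/side depth
def held(cams=('scene','side')):
    s=arm.read_state(); T=R.from_quat(s['ee_rot']).as_matrix(); print(s['clock'],s['position'].round(1),'w',round(s['gripper_width'],1),'tooly',np.degrees(np.arctan2(T[1,1],T[0,1])).round(2))
    for c in cams:
        m,p,d=look(c); W=cloud(m,d); C=p.astype(int); t=(W-s['position'])@T
        n=(np.abs(t[...,0])<50)&(np.abs(t[...,1])<50)&(d>0)
        f=t[n&(t[...,2]>0)&(t[...,2]<130)]
        print(c,'lowest z',np.percentile(f[:,2],99).round(1))
        foot=f[f[:,2]>np.percentile(f[:,2],99)-24]; print('foot',len(foot),cv2.minAreaRect(foot[:,:2].astype(np.float32)))
        k=n&(t[...,2]>-8)&(t[...,2]<52)&(C.max(2)-C.min(2)<35); r=t[k]
        if len(r)>20: print('ring',len(r),r.min(0).round(),r.max(0).round(),cv2.fitLine(r[:,:2].astype(np.float32),cv2.DIST_HUBER,0,.01,.01).ravel().round(3))
E
python3 -c "
from ring import *
held()"
```

```text
6.6167 [ 511.3 -345.6  279. ] w 25.1 tooly -157.47
scene lowest z 82.4
foot 1932 ((0.3377342224121094, -2.287342071533203), (65.31945037841797, 65.70547485351562), 89.90959167480469)
ring 732 [ -4. -37.  -8.] [ 8. 32. 52.] [ 0.     1.     3.422 -3.941]
side lowest z 87.3
foot 417 ((-5.343471527099609, 3.220102310180664), (63.801631927490234, 68.212158203125), 89.08695983886719)
ring 234 [-13. -30.  -8.] [ 4. 36. 51.] [ 3.000e-03 -1.000e+00 -3.861e+00  2.802e+00]
```

>>> send_rows(
  targets=[
    {"x": 0, "y": 0, "z": 0, "ax": 0, "ay": 0, "az": 4.6, "gripper": 1},
    {"x": -1.2, "y": -0.6, "z": 0, "ax": 0, "ay": 0, "az": 0, "gripper": 1},
    {"x": -2.5, "y": -1.25, "z": 0, "ax": 0, "ay": 0, "az": 0, "gripper": 1},
    {"x": -2.5, "y": -1.25, "z": 0, "ax": 0, "ay": 0, "az": 0, "gripper": 1},
    {"x": -2.5, "y": -1.25, "z": 0, "ax": 0, "ay": 0, "az": 0, "gripper": 1},
  ],
)

```text
clock: 7.13
position: [524.3, -247.9, 274.8]
ee_rot: [0.809, -0.588, -0.003, 0.001]
contact_force: [0.3, 0.4, -3.4]
gripper_width: 25.5
grasp_force: 59.8
```

>>> send_rows(
  targets=[
    {"x": -2.5, "y": -1.25, "z": 0, "ax": 0, "ay": 0, "az": 0, "gripper": 1},
    {"x": -2.5, "y": -1.25, "z": 0, "ax": 0, "ay": 0, "az": 0, "gripper": 1},
    {"x": -2.5, "y": -1.25, "z": 0, "ax": 0, "ay": 0, "az": 0, "gripper": 1},
    {"x": -2.5, "y": -1.25, "z": 0, "ax": 0, "ay": 0, "az": 0, "gripper": 1},
    {"x": -2.5, "y": -1.25, "z": 0, "ax": 0, "ay": 0, "az": 0, "gripper": 1},
  ],
)

```text
clock: 7.55
position: [545.1, -109.5, 275.3]
ee_rot: [0.809, -0.588, -0.003, 0.001]
contact_force: [-0.2, 0.5, -5.6]
gripper_width: 25.5
grasp_force: 59.9
```

>>> send_rows(
  targets=[
    {"x": -2.5, "y": -1.25, "z": 0, "ax": 0, "ay": 0, "az": 0, "gripper": 1},
    {"x": -2.5, "y": -1.25, "z": 0, "ax": 0, "ay": 0, "az": 0, "gripper": 1},
    {"x": -2.5, "y": -1.25, "z": 0, "ax": 0, "ay": 0, "az": 0, "gripper": 1},
    {"x": -2.5, "y": -1.25, "z": 0, "ax": 0, "ay": 0, "az": 0, "gripper": 1},
    {"x": -2.5, "y": -1.25, "z": 0, "ax": 0, "ay": 0, "az": 0, "gripper": 1},
  ],
)

```text
clock: 7.97
position: [565.9, 28.4, 275.3]
ee_rot: [0.809, -0.588, -0.002, 0.002]
contact_force: [0.3, -0.1, -5.1]
gripper_width: 25.3
grasp_force: 59.9
```

>>> send_rows(
  targets=[
    {"x": -2.5, "y": -1.3, "z": 0, "ax": 0, "ay": 0, "az": 0, "gripper": 1},
    {"x": -1.8, "y": -0.9, "z": 0, "ax": 0, "ay": 0, "az": 0, "gripper": 1},
    {"x": 0, "y": 0, "z": 0, "ax": 0, "ay": 0, "az": 0, "gripper": 1},
  ],
)

```text
clock: 8.22
position: [574.4, 78.3, 274.7]
ee_rot: [0.81, -0.586, -0.002, 0.001]
contact_force: [-1.5, -0.7, -4.2]
gripper_width: 25.3
grasp_force: 59.9
```

```bash
python3 -c "
from ring import *
held()"
```

```text
8.2167 [574.4  78.3 274.7] w 25.3 tooly -161.79
scene lowest z 83.5
foot 897 ((0.7010879516601562, -2.8575706481933594), (66.78045654296875, 64.1922378540039), 0.6223616003990173)
ring 448 [ -4. -37.  -8.] [ 8. 31. 52.] [ 0.007 -1.     2.97  -3.503]
side lowest z 83.2
foot 871 ((0.36859893798828125, 3.8749237060546875), (63.8630485534668, 66.92942810058594), 89.97045135498047)
ring 413 [ -7. -31.  -8.] [ 4. 38. 52.] [ 0.006 -1.    -1.394  3.873]
```

>>> send_rows(
  targets=[
    {"x": 0, "y": 0, "z": 2.5, "ax": 0, "ay": 0, "az": 0, "gripper": 1},
    {"x": 0, "y": 0, "z": 3.5, "ax": 0, "ay": 0, "az": 0, "gripper": 1},
    {"x": 0, "y": 0, "z": 3.5, "ax": 0, "ay": 0, "az": 0, "gripper": 1},
    {"x": 0, "y": 0, "z": 3.0, "ax": 0, "ay": 0, "az": 0, "gripper": 1},
    {"x": 0, "y": 0, "z": 2.0, "ax": 0, "ay": 0, "az": 0, "gripper": 1},
  ],
)

```text
clock: 8.73
position: [571.7, 72.4, 128.6]
ee_rot: [0.808, -0.589, -0.003, 0.003]
contact_force: [-0.7, -0.4, -4.5]
gripper_width: 25.4
grasp_force: 60.0
```

>>> send_rows(
  targets=[
    {"x": -1, "y": 0, "z": 0, "ax": 0, "ay": 0, "az": 0, "gripper": 1},
    {"x": -1, "y": 0, "z": 0, "ax": 0, "ay": 0, "az": 0, "gripper": 1},
    {"x": -1, "y": 0, "z": 0, "ax": 0, "ay": 0, "az": 0, "gripper": 1},
    {"x": -1, "y": 0, "z": 0, "ax": 0, "ay": 0, "az": 0, "gripper": 1},
    {"x": 0, "y": 0, "z": 0, "ax": 0, "ay": 0, "az": 0, "gripper": 1},
  ],
)

```text
clock: 9.15
position: [563.3, 114.7, 135.1]
ee_rot: [0.809, -0.587, 0.001, -0.002]
contact_force: [-0.6, 1.4, -3.7]
gripper_width: 25.3
grasp_force: 60.5
```

```bash
python3 -c "
from ring import *
s=arm.read_state(); D=s['position'][:2]-[548.3,159.7]; print(s['position'],D@[-.308,.9515],D@[.9515,.308])
m,p,d=look('side'); m2,p2,d2=look('scene')
cv2.imwrite('pics/c4.png',np.hstack([cv2.resize(p[200:420,170:370],(400,440)),cv2.resize(p2[60:280,350:550],(400,440))])[:,:,::-1])
"
```

```text
[563.27918223 114.7245117  135.06066347] -47.4077652422406 0.40024149551550486
```

View pics/c4.png

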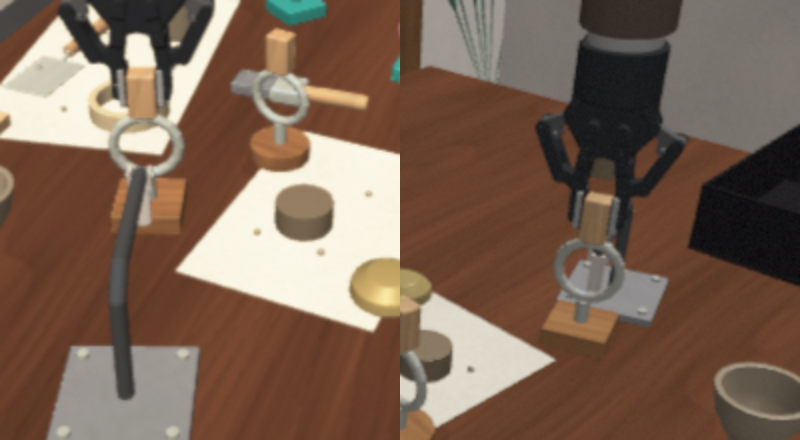

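Both views show the ring upright, in front of the peg tip and in line with it. Reported height is 6 mm high, so I lower 6 mm and then push on.

>>> send_rows(
  targets=[
    {"x": 0, "y": 0, "z": 0.6, "ax": 0, "ay": 0, "az": 0, "gripper": 1},
    {"x": 0, "y": 0, "z": 0, "ax": 0, "ay": 0, "az": 0, "gripper": 1},
    {"x": 0, "y": 0, "z": 0, "ax": 0, "ay": 0, "az": 0, "gripper": 1},
  ],
)

```text
clock: 9.5
position: [562.4, 111.9, 126.8]
ee_rot: [0.809, -0.588, -0.0, 0.001]
contact_force: [-0.2, 0.6, -4.7]
gripper_width: 25.4
grasp_force: 60.4
```

>>> send_rows(
  targets=[
    {"x": -0.8, "y": 0, "z": 0, "ax": 0, "ay": 0, "az": 0, "gripper": 1},
    {"x": -0.8, "y": 0, "z": 0, "ax": 0, "ay": 0, "az": 0, "gripper": 1},
    {"x": -0.8, "y": 0, "z": 0, "ax": 0, "ay": 0, "az": 0, "gripper": 1},
    {"x": -0.8, "y": 0, "z": 0, "ax": 0, "ay": 0, "az": 0, "gripper": 1},
    {"x": 0, "y": 0, "z": 0, "ax": 0, "ay": 0, "az": 0, "gripper": 1},
  ],
)

```text
clock: 9.92
position: [552.7, 144.5, 127.4]
ee_rot: [0.809, -0.588, -0.0, -0.0]
contact_force: [-0.0, 0.5, -4.7]
gripper_width: 25.2
grasp_force: 60.5
```

>>> send_rows(
  targets=[
    {"x": -0.8, "y": 0, "z": -0.2, "ax": 0, "ay": 0, "az": 0, "gripper": 1},
    {"x": -0.8, "y": 0, "z": 0, "ax": 0, "ay": 0, "az": 0, "gripper": 1},
    {"x": -0.8, "y": 0, "z": 0, "ax": 0, "ay": 0, "az": 0, "gripper": 1},
    {"x": -0.8, "y": 0, "z": 0, "ax": 0, "ay": 0, "az": 0, "gripper": 1},
    {"x": -0.8, "y": 0, "z": 0, "ax": 0, "ay": 0, "az": 0, "gripper": 1},
  ],
)

```text
clock: 10.33
position: [540.4, 181.6, 129.3]
ee_rot: [0.809, -0.588, -0.0, -0.0]
contact_force: [0.3, -0.4, -4.7]
gripper_width: 25.4
grasp_force: 60.5
```

>>> send_rows(
  targets=[
    {"x": -0.8, "y": 0, "z": 0, "ax": 0, "ay": 0, "az": 0, "gripper": 1},
    {"x": -0.8, "y": 0, "z": 0, "ax": 0, "ay": 0, "az": 0, "gripper": 1},
    {"x": -0.8, "y": 0, "z": 0, "ax": 0, "ay": 0, "az": 0, "gripper": 1},
    {"x": -0.8, "y": 0, "z": 0, "ax": 0, "ay": 0, "az": 0, "gripper": 1},
    {"x": 0, "y": 0, "z": 0, "ax": 0, "ay": 0, "az": 0, "gripper": 1},
  ],
)

```text
clock: 10.75
position: [530.6, 212.8, 129.3]
ee_rot: [0.809, -0.588, -0.0, -0.0]
contact_force: [0.4, 0.6, -5.3]
gripper_width: 25.5
grasp_force: 60.5
```

>>> send_rows(
  targets=[
    {"x": -0.8, "y": 0, "z": 0, "ax": 0, "ay": 0, "az": 0, "gripper": 1},
    {"x": -0.8, "y": 0, "z": 0, "ax": 0, "ay": 0, "az": 0, "gripper": 1},
    {"x": 0, "y": 0, "z": 0, "ax": 0, "ay": 0, "az": 0, "gripper": 1},
    {"x": 0, "y": 0, "z": 0, "ax": 0, "ay": 0, "az": 0, "gripper": 1},
  ],
)

```text
clock: 11.08
position: [525.8, 226.9, 129.3]
ee_rot: [0.809, -0.588, 0.0, 0.0]
contact_force: [0.0, -0.4, -4.4]
gripper_width: 25.4
grasp_force: 60.5
```

```bash
python3 -c "
from ring import *
s=arm.read_state(); D=s['position'][:2]-[548.3,159.7]; print(s['position'],D@[-.308,.9515],D@[.9515,.308],s['contact_force'])
m,p,d=look('side'); m2,p2,d2=look('scene')
cv2.imwrite('pics/c5.png',np.hstack([cv2.resize(p[200:420,170:370],(400,440)),cv2.resize(p2[60:280,350:550],(400,440))])[:,:,::-1])
"
```

```text
[525.84458922 226.87013754 129.33392555] 70.82865239209286 -0.6779209890505444 [ 0.03670993 -0.4287538  -4.44280466]
```

View pics/c5.png

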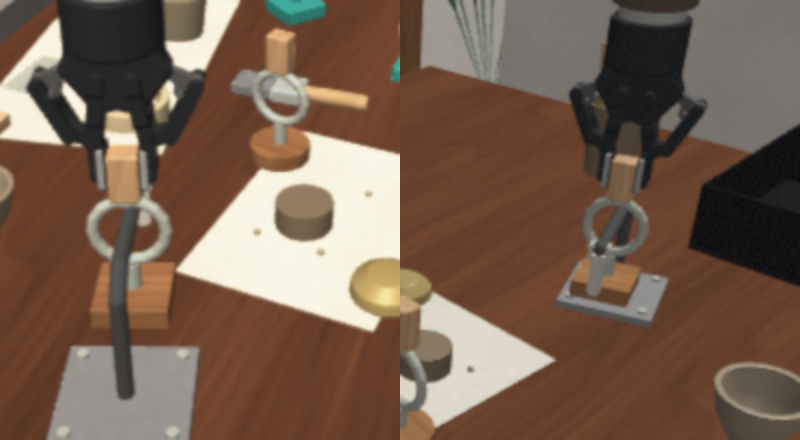

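The peg runs through the ring, and in the scene view the flap at (600,270) hangs straight down in front of it. Next I lower.

>>> send_rows(
  targets=[
    {"x": 0, "y": 0, "z": 0.3, "ax": 0, "ay": 0, "az": 0, "gripper": 1},
    {"x": 0, "y": 0, "z": 0.3, "ax": 0, "ay": 0, "az": 0, "gripper": 1},
    {"x": 0, "y": 0, "z": 0.3, "ax": 0, "ay": 0, "az": 0, "gripper": 1},
    {"x": 0, "y": 0, "z": 0.2, "ax": 0, "ay": 0, "az": 0, "gripper": 1},
    {"x": 0, "y": 0, "z": 0, "ax": 0, "ay": 0, "az": 0, "gripper": 1},
  ],
)

```text
clock: 11.6
position: [525.7, 226.1, 117.7]
ee_rot: [0.809, -0.588, -0.0, 0.001]
contact_force: [-0.8, -1.6, -5.0]
gripper_width: 25.2
grasp_force: 60.8
```

>>> send_rows(
  targets=[
    {"x": 0, "y": 0, "z": 0, "ax": 0, "ay": 0, "az": 0, "gripper": 1},
    {"x": 0, "y": 0, "z": 0, "ax": 0, "ay": 0, "az": 0, "gripper": 1},
  ],
)

```text
clock: 11.77
position: [526.0, 226.5, 118.3]
ee_rot: [0.809, -0.588, 0.0, -0.0]
contact_force: [-0.0, -0.0, -4.7]
gripper_width: 25.2
grasp_force: 60.7
```

Eye is now at about 111; I lower 1 mm at a time until contact.

>>> send_rows(
  targets=[
    {"x": 0, "y": 0, "z": 0.1, "ax": 0, "ay": 0, "az": 0, "gripper": 1},
    {"x": 0, "y": 0, "z": 0, "ax": 0, "ay": 0, "az": 0, "gripper": 1},
    {"x": 0, "y": 0, "z": 0, "ax": 0, "ay": 0, "az": 0, "gripper": 1},
  ],
)

```text
clock: 12.02
position: [526.0, 226.5, 117.4]
ee_rot: [0.809, -0.588, 0.0, -0.0]
contact_force: [0.0, -0.1, -4.0]
gripper_width: 25.0
grasp_force: 60.5
```

>>> send_rows(
  targets=[
    {"x": 0, "y": 0, "z": 0.1, "ax": 0, "ay": 0, "az": 0, "gripper": 1},
    {"x": 0, "y": 0, "z": 0, "ax": 0, "ay": 0, "az": 0, "gripper": 1},
    {"x": 0, "y": 0, "z": 0, "ax": 0, "ay": 0, "az": 0, "gripper": 1},
  ],
)

```text
clock: 12.27
position: [526.2, 226.6, 117.2]
ee_rot: [0.809, -0.588, 0.0, -0.0]
contact_force: [-2.1, 0.2, 1.3]
gripper_width: 25.2
grasp_force: 61.4
```

Contact: the weight rests on the peg. I open and withdraw upwards.

>>> send_rows(
  targets=[
    {"x": 0, "y": 0, "z": 0, "ax": 0, "ay": 0, "az": 0, "gripper": 0},
    {"x": 0, "y": 0, "z": 0, "ax": 0, "ay": 0, "az": 0, "gripper": -1},
    {"x": 0, "y": 0, "z": 0, "ax": 0, "ay": 0, "az": 0, "gripper": -1},
    {"x": 0, "y": 0, "z": 0, "ax": 0, "ay": 0, "az": 0, "gripper": -1},
    {"x": 0, "y": 0, "z": 0, "ax": 0, "ay": 0, "az": 0, "gripper": -1},
  ],
)

```text
clock: 12.68
position: [526.2, 226.6, 116.4]
ee_rot: [0.809, -0.588, 0.0, -0.0]
contact_force: [-0.0, -0.1, -0.2]
gripper_width: 83.5
grasp_force: 0.0
```

>>> send_rows(
  targets=[
    {"x": 0, "y": 0, "z": 0, "ax": 0, "ay": 0, "az": 0, "gripper": -1},
    {"x": 0, "y": 0, "z": 0, "ax": 0, "ay": 0, "az": 0, "gripper": -1},
    {"x": 0, "y": 0, "z": 0, "ax": 0, "ay": 0, "az": 0, "gripper": -1},
    {"x": 0, "y": 0, "z": 0, "ax": 0, "ay": 0, "az": 0, "gripper": -1},
  ],
)

```text
clock: 13.02
position: [526.0, 226.5, 116.3]
ee_rot: [0.809, -0.588, 0.0, -0.0]
contact_force: [0.2, -0.1, 0.1]
gripper_width: 85.2
grasp_force: 0.0
```

>>> send_rows(
  targets=[
    {"x": 0, "y": 0, "z": -1, "ax": 0, "ay": 0, "az": 0, "gripper": -1},
    {"x": 0, "y": 0, "z": -2, "ax": 0, "ay": 0, "az": 0, "gripper": -1},
    {"x": 0, "y": 0, "z": -3, "ax": 0, "ay": 0, "az": 0, "gripper": -1},
    {"x": 0, "y": 0, "z": -3, "ax": 0, "ay": 0, "az": 0, "gripper": -1},
    {"x": 0, "y": 0, "z": -3, "ax": 0, "ay": 0, "az": 0, "gripper": -1},
  ],
)

```text
clock: 13.43
position: [525.9, 226.3, 238.5]
ee_rot: [0.809, -0.588, 0.0, -0.0]
contact_force: [0.3, 0.8, -0.2]
gripper_width: 85.4
grasp_force: 0.0
```

>>> send_rows(
  targets=[
    {"x": 0, "y": 0, "z": 0, "ax": 0, "ay": 0, "az": 0, "gripper": -1},
    {"x": 0, "y": 0, "z": 0, "ax": 0, "ay": 0, "az": 0, "gripper": -1},
    {"x": 0, "y": 0, "z": 0, "ax": 0, "ay": 0, "az": 0, "gripper": -1},
    {"x": 0, "y": 0, "z": 0, "ax": 0, "ay": 0, "az": 0, "gripper": -1},
    {"x": 0, "y": 0, "z": 0, "ax": 0, "ay": 0, "az": 0, "gripper": -1},
  ],
)

```text
clock: 13.85
position: [525.4, 226.0, 235.0]
ee_rot: [0.809, -0.588, -0.0, 0.001]
contact_force: [-0.5, -0.4, 0.2]
gripper_width: 85.1
grasp_force: 0.0
```

```bash
python3 -c "
from ring import *
m,p,d=look('side'); m2,p2,d2=look('scene')
cv2.imwrite('pics/c6.png',np.hstack([cv2.resize(p[200:420,170:370],(400,440)),cv2.resize(p2[60:280,350:550],(400,440))])[:,:,::-1])
"
```

```text
(no output)
```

View pics/c6.png

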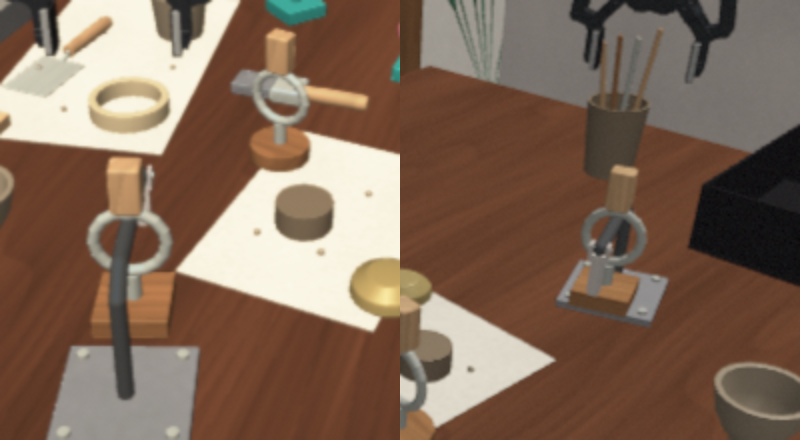

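It hangs upright with the flap shut and the gripper clear. A short settling time, then I hand in.

>>> send_rows(
  targets=[
    {"x": 0, "y": 0, "z": -2, "ax": 0, "ay": 0, "az": 0, "gripper": -1},
    {"x": 0, "y": 0, "z": 0, "ax": 0, "ay": 0, "az": 0, "gripper": -1},
    {"x": 0, "y": 0, "z": 0, "ax": 0, "ay": 0, "az": 0, "gripper": -1},
    {"x": 0, "y": 0, "z": 0, "ax": 0, "ay": 0, "az": 0, "gripper": -1},
    {"x": 0, "y": 0, "z": 0, "ax": 0, "ay": 0, "az": 0, "gripper": -1},
  ],
)

```text
clock: 14.37
position: [525.5, 226.3, 255.3]
ee_rot: [0.809, -0.588, -0.0, 0.001]
contact_force: [-0.4, -0.3, -0.1]
gripper_width: 85.2
grasp_force: 0.0
```

>>> send_rows(
  targets=[
    {"x": 0, "y": 0, "z": 0, "ax": 0, "ay": 0, "az": 0, "gripper": -1},
    {"x": 0, "y": 0, "z": 0, "ax": 0, "ay": 0, "az": 0, "gripper": -1},
    {"x": 0, "y": 0, "z": 0, "ax": 0, "ay": 0, "az": 0, "gripper": -1},
    {"x": 0, "y": 0, "z": 0, "ax": 0, "ay": 0, "az": 0, "gripper": -1},
    {"x": 0, "y": 0, "z": 0, "ax": 0, "ay": 0, "az": 0, "gripper": -1},
  ],
)

```text
clock: 14.78
position: [525.9, 226.4, 256.2]
ee_rot: [0.809, -0.588, -0.0, 0.0]
contact_force: [0.9, -0.3, -0.6]
gripper_width: 85.5
grasp_force: 0.0
```

```bash
python3 -c "
from h import *
print(arm.job_done())"
```

```text
the job is handed in; nothing more can be done
None
```

I handed the job in at about 15 s: in the last pictures the square-footed tamper hangs by its eye on the peg behind the shut flap, the round one looks unmoved, and the gripper is clear; no verdict came back.

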